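Stand the toppled parts bin up and push it back into the row

ROBOT

A 6-joint arm with a two-finger parallel gripper is mounted at the origin on the work surface. World frame = base frame: x ahead of the robot, y to its left, z up, the work surface at z = 0. Lengths are in m, angles in degrees, forces in N, time in s.
With the tool pointing down it reaches from about 0.35 to 0.875 m from the base axis. Payload 4.2 kg.
Tool frame: the origin (TCP) lies on the centre line of the jaws, within the pads' length; the fingertips stand 19 mm ahead of it and the grasp point (between the pads) is the TCP; x points along the fingers, y is the direction in which the jaws open and shut, and the axes are right-handed (so a half turn about x gives the same grasp; the last joint's range is limited). The gripper opens to 87 mm and grips with 3 to 60 N. Pads are 19 mm wide; open, the fingers measure 117 mm over their backs; the gripper's body (75 mm by 190 mm) begins 51 mm behind the grasp point.
Start: joints at [81.28, 22.042, 0.453, 0, -68.411, -14.817], TCP at [0.25, 0.573, 0.242] pointing down, gripper open.
Joint ranges: [-179.83, 179.83], [-69.29, 118.12], [-61.27, 80.66], [-181.25, 117.63], [-171.15, -9.14], [-177.46, 177.46]. Speed limits (degrees/s): [159.86, 159.86, 180, 180, 180, 180].

INTERFACE

Orientations are given as a 3x3 rotation matrix whose columns are the frame's x, y, z axes.
In Python, from station import r, viewer, job, spotter gives the robot as it stands.
- The arm moves only by the tool play_rows, never from a script. Its argument "commands" is a list of rows, each an object of numbers: "fingers": the gripper command: -1 is fully open, 1 is shut, values between are in proportion; "tx", "ty", "tz": the shift along the tool's x, y, z normalised to -1 to 1, where 1 is 750 mm; "ax", "ay", "az": the turn, a rotation vector about the tool's x, y, z normalised to -1 to 1, where 1 is pi rad. In form: [{"fingers": .., "tx": .., "ty": .., "tz": .., "ax": .., "ay": .., "az": ..}, ...]. A call has 1 to 5 rows; each row is the pose to reach, as a shift and turn from the pose commanded when the call began, along the tool's axes at that moment, turning the shorter way round; what a row does not reach only later rows make up. A row lasts 1/12 s, in which the tool goes at most 41.7 mm and 7.16 degrees, less where a joint would pass 70% of its speed; a pose out of reach is approached as far as the arm can. A call with a number of a shift or a turn outside -1 to 1 is refused whole. A call with a gripper value outside its range is refused whole. The fingers move at their own pace and stop on an object; the grip force is fixed at half the most. Time passes only in rows, so rows that repeat a pose let the fingers close. It gives the time, the measured TCP pose, the force and the opening at its end, in the units of the state.
- r.sense(): the state, without advancing time (a new reading comes with each control period).
- viewer.capture(name): name is "scene" or "top" or "wrist"; returns a dict with "image" (400x640x3 uint8, red, green, blue), "fx", "fy", "cx", "cy" (pixels), "R" (3x3) and "t" (3): a world point X has camera coordinates R X + t; the wrist camera has in their place "mount" (4x4, takes a point from camera to tool coordinates, whose origin is the TCP and whose axes are the tool frame's). Camera axes: x right, y down, z forward; pixel columns grow to the right and rows downward; lengths in m; the calibration is good to about 2 mm. The wrist camera is an equidistant fisheye: a pixel r from the principal point sees the ray r / f radians off the axis. A picture is of the moment at which its call begins: read the wrist's pose just before it. There is no depth.
- job.finish_job(): hands the job in, once; it reports no verdict.
Trained networks look in a picture, given as the dict that the camera call returned (one of the last four; its "shot" number tells which), for a name from the list of things; names that differ only in an ending like _2 or _b are one class to them, and where a whole thing is asked for, a point or a joint stands for the part that bears it (a point fixed in the world has none). Each returns a list of dicts, best first, with "score" (0 to 1); they miss things now and then, are a little off and sometimes report something else, mostly with a low value. They report only what shows in the picture. A call takes as long as a camera call. They do not tell look-alikes from the thing itself.
- spotter.find_in(name, picture): "uv" ([column, row] in pixels, amid what is visible of it).
- spotter.silhouettes(name, picture): "region" (400x640 bool, what is visible of it) and "uv" ([column, row] in pixels, amid what is visible of it).
The state is a dict: "time_s": time; "joints": joint angles; "joint_velocities": joint speeds; "effort": joint torques, N m; "tcp_pos": TCP position; "ee_rot": TCP orientation; "wrist_force": force on the tool from outside, world axes, zero at the start; "moment": the same for the moment, N m; "gripper_width": opening from 0.0 (shut) to 1.0 (fully open).
Only numpy, scipy, OpenCV 4.12 (cv2) and the standard library are available. Lean on these libraries where they do the work, as an engineer would, in place of code of your own. Each camera call takes 0.05 s, during which the arm holds its last target. There are 200 camera calls.

TASK

The empty parts bin has toppled onto its front on the bench: push it over so that it stands upright again, then push it back into the gap between the two full bins until its back sits flush against the rail. Only push it with the fingertips or the outside of the fingers, without picking it up off the bench, and leave the full bins and the other things where they are.

Things in the scene. Friction and masses are not known exactly. Their poses are not given: they have to be found in the camera images.
- bin: Toppled empty bin: grey plastic box, 100 long x 90 wide x 70 high, walls 4 mm, about 160 g, paper label on its front. Starts lying on its front wall, mouth roughly to the robot. Origin: centre of the underside of its floor. x: front to back, y: along the width, z: out of the mouth. Pushed at its top edge towards the rail it turns over its heel and past 30 deg drops upright by itself.
- bin_heel (a point): Middle of the lower front edge of the bin, where front wall and floor meet: the edge it turns about while it is stood up; it stays down on the bench.
- bin_back (a point): Middle of the lower back edge of the bin: the side that goes against the rail.
- rail: Aluminium stop rail fixed on the bench behind the row, 620 long, 40 high, 30 thick, roughly square to the robot. Origin: bottom of its front face (towards the robot), at the middle of its length, also the middle of the 140 mm gap in the row. x: square to the face, away from the robot; y: along the rail to the robot's left; z up. The bin belongs here, back against the face.
- bin_left: Neighbour bin, the same shape, full of bolts, about 0.8 kg, standing against the rail with its centre 115 mm to +y of the rail's middle. Origin: centre of its underside; axes as the bin's.
- bin_right: Neighbour bin, the same shape, full of brass nuts, about 0.8 kg, standing against the rail with its centre 115 mm to -y of the rail's middle. Origin: centre of its underside; axes as the bin's.
- spraycan: White spray can, 51 in diameter, 170 high, in front of the rail to the left of the row. Origin: centre of its underside.
- jar: White plastic jar with a black cap, 54 in diameter, 85 high, in front of the rail to the right of the row. Origin: centre of its underside.
- screwdriver: Screwdriver lying on the bench to the left of the toppled bin, about 200 long and up to 30 high. Origin: middle of its length, on the bench; x along it.
- wrench: Flat steel wrench lying on the bench to the right of the toppled bin, about 180 long, under 15 high. Origin: middle of its length, on the bench; x along it.
- tape: Cardboard tape core lying flat, 90 in outer diameter, 24 high, far left. Origin: centre of its underside.
Not all that is in view belongs to the job. What is shaped like the bin but green or orange is not meant.

How it is judged (in metres and radians):
On the way:
1. the toppled bin stands upright on its floor (angle between bin's own z axis and vertical below 0.1 rad and height (world z) of bin below 0.008 m), for 0.2 s.
At the end, for the whole second after the job is handed in: The bin stands upright (within 0.06 rad) on the bench and at rest in the gap, its back within 8 mm of the rail's face and square to it within 0.1 rad, its centre within 30 mm of the middle of the gap; the full bins have moved less than 15 mm and the other things less than 30 mm (angle between bin's own z axis and vertical below 0.06 rad and height (world z) of bin below 0.006 m and x of bin_back in the frame of rail between -0.008 and 0.008 m and y of bin in the frame of rail between -0.03 and 0.03 m and angle between the x axis of bin and the x axis of rail, either way round below 0.1 rad and linear speed of bin below 0.02 m/s and angular speed of bin below 0.1 rad/s and distance of each of bin_left, bin_right from where it was at the start of the episode below 0.015 m and distance of each of spraycan, jar, screwdriver, wrench, tape from where it was at the start of the episode below 0.03 m); the robot touches nothing.
It fails at once if the bin is lifted off the bench (heel edge above 30 mm and back edge above 30 mm) (height (world z) of each of bin_heel, bin_back above 0.03 m).
It fails at once if a full bin is shifted by more than 15 mm (distance of any of bin_left, bin_right from where it was at the start of the episode above 0.015 m).
It fails at once if another thing on the bench is shifted by more than 30 mm (distance of any of spraycan, jar, screwdriver, wrench, tape from where it was at the start of the episode above 0.03 m).
It also fails if it takes over 72 s, if anything falls off the work surface, if the arm or the gripper's body presses on something with over 40 N, if the wrist force passes 120 N, or if a joint passes its speed limit or range.

## Working session

There is one attempt and no reset: what is moved stays moved. The work goes in short steps, Python scripts to look and compute and a tool call to move; the robot and the scene stay as the last step left them, time stands still between calls to the robot, and variables do not carry over. Pictures are saved under pics/ and viewed, about 8 in all and at most 12, crops included, and the job is handed in when it is done.

Besides the shell and the picture viewer there is one more tool, called after "Call:" as a command line: name --argument value ..., lists and objects as JSON in quotes. play_rows: Moves the arm, as the interface text tells. Its arguments: {"type":"object","properties":{"commands":{"type":"array"}},"required":["commands"]}

```bash
mkdir -p pics; ls; python3 - <<'E'
from station import r, viewer, job, spotter
import cv2,numpy as np
s=r.sense();print(s['time_s'],s['tcp_pos'],np.round(s['ee_rot'],3).tolist(),s['gripper_width'])
for c in ['scene','top']:
    p=viewer.capture(c);cv2.imwrite(f'pics/{c}0.png',p['image'][:,:,::-1])
    print(c,p['fx'],p['cx'],p['cy'],np.round(p['R'],4).tolist(),np.round(p['t'],4).tolist())
    for n in ['bin','bin_left','rail','screwdriver','wrench','jar','spraycan','tape']:
        print(n,[(np.round(d['uv']).tolist(),round(d['score'],2)) for d in spotter.find_in(n,p)][:6])
E
```

```text
pics
0.0 [0.24932226 0.57250696 0.24044642] [[-0.001, -0.4, -0.917], [-0.002, -0.917, 0.4], [-1.0, 0.002, -0.0]] 1.0005439068726303
scene 407.76759562626734 311.38426152761554 192.43903547624237 [[0.5657, 0.8246, -0.0019], [0.6311, -0.4345, -0.6426], [-0.5307, 0.3623, -0.7662]] [-0.3723, -0.2462, 1.5296]
bin [([213.0, 200.0], 0.92), ([302.0, 164.0], 0.68), ([366.0, 153.0], 0.66), ([327.0, 135.0], 0.63), ([270.0, 206.0], 0.61)]
bin_left [([335.0, 250.0], 0.94)]
rail [([296.0, 293.0], 0.88), ([268.0, 205.0], 0.41)]
screwdriver [([347.0, 191.0], 0.67), ([257.0, 278.0], 0.39)]
wrench [([188.0, 263.0], 0.95)]
jar [([204.0, 301.0], 0.89)]
spraycan [([363.0, 222.0], 0.94), ([271.0, 208.0], 0.69)]
tape [([384.0, 207.0], 0.7)]
top 423.4074392127256 317.7548298548371 200.41168187532068 [[-0.0171, -0.9995, 0.0255], [-0.9835, 0.0122, -0.1802], [0.1798, -0.0282, -0.9833]] [0.0521, 0.5328, 1.1233]
bin [([228.0, 272.0], 0.84), ([395.0, 260.0], 0.7), ([349.0, 216.0], 0.65), ([209.0, 221.0], 0.57)]
bin_left [([317.0, 140.0], 0.74)]
rail [([356.0, 128.0], 0.62)]
screwdriver [([254.0, 197.0], 0.95)]
wrench [([446.0, 160.0], 0.23)]
jar [([445.0, 157.0], 0.85)]
spraycan [([286.0, 139.0], 0.81), ([318.0, 141.0], 0.64)]
tape [([236.0, 174.0], 0.76)]
```

```bash
python3 - <<'E'
import cv2
for c in ['scene','top']:
    im=cv2.imread(f'pics/{c}0.png');cv2.imwrite(f'pics/{c}0b.png',cv2.resize(im,(800,500),interpolation=cv2.INTER_CUBIC))
E
```

```text
(no output)
```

View pics/top0b.png

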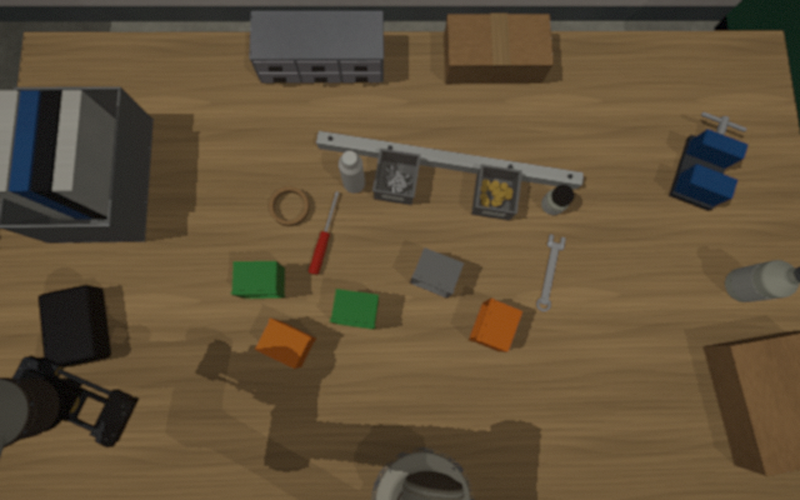

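View pics/scene0b.png

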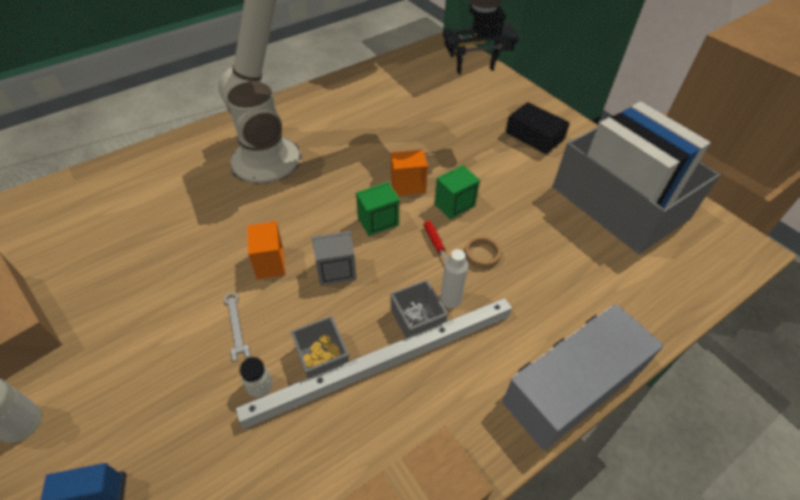

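The grey toppled bin is at top px (349,217) and scene px (268,207). Things that could be mistaken for it:
- green boxes, top px (206,223) and (284,247)
- orange boxes, top px (228,274) and (398,260)
- full grey bins, top px (317,141) and (398,153)

I choose the grey empty one. Next I fit box models to the silhouettes in both views.

```bash
cat > h.py <<'E'
from station import r, viewer, job, spotter
import cv2,numpy as np
from scipy.optimize import minimize
def proj(p,X):
    c=np.asarray(X)@np.array(p['R']).T+p['t']
    return np.c_[p['fx']*c[:,0]/c[:,2]+p['cx'],p['fy']*c[:,1]/c[:,2]+p['cy']]
def unproj(p,uv,z):
    d=np.array([(uv[0]-p['cx'])/p['fx'],(uv[1]-p['cy'])/p['fy'],1])@np.array(p['R'])
    o=-np.array(p['R']).T@np.array(p['t']); return o+d*(z-o[2])/d[2]
def box(q,L,W,H):
    x,y,a=q;c,s=np.cos(a),np.sin(a)
    return np.array([[x+c*i*L/2-s*j*W/2,y+s*i*L/2+c*j*W/2,k*H] for i in(-1,1) for j in(-1,1) for k in(0,1)])
def sil(p,name,uv,names=None):
    best=None
    for n in names or [name]:
        for d in spotter.silhouettes(n,p):
            e=np.hypot(*(np.array(d['uv'])-uv))
            if best is None or e<best[0]: best=(e,d['region'],n,d['score'])
    print(name,best[0],best[2],best[3],best[1].sum()); return best[1]
def fit(views,dims,q0):
    def cost(v):
        q=[v[0],v[1],v[2]/5]; t=0
        for p,m in views:
            im=np.zeros(m.shape,np.uint8)
            h=cv2.convexHull((proj(p,box(q,*dims))*256).astype(np.int32))
            big=cv2.fillConvexPoly(im,h,255,cv2.LINE_AA,8)/255.
            t+=np.minimum(big,m).sum()/np.maximum(big,m).sum()
        return -t/len(views)
    b=None
    for da in (-.25,0,.25):
        v0=np.array([q0[0],q0[1],(q0[2]+da)*5]);S=np.vstack([v0]+[v0+.02*e for e in np.diag([1,1,20])])
        o=minimize(cost,v0,method='Nelder-Mead',options=dict(initial_simplex=S,xatol=1e-4,fatol=1e-5))
        if b is None or o.fun<b.fun:b=o
    return np.array([b.x[0],b.x[1],b.x[2]/5]),-b.fun
E
python3 - <<'E'
from h import *
P=[viewer.capture('top'),viewer.capture('scene')]
N=['bin','bin_left','bin_right']
for n,uvs,dims,zz in [('bin',[(349,217),(268,207)],(.07,.09,.1),.05),('bin_left',[(317,141),(335,249)],(.1,.09,.07),.05),('bin_right',[(398,153),(257,277)],(.1,.09,.07),.05),('rail',[(360,127),(300,291)],(.03,.62,.04),.02)]:
    V=[(p,sil(p,n,uv,N if n!='rail' else None)) for p,uv in zip(P,uvs)]
    c=unproj(P[0],uvs[0],zz)
    for vv in (V,V[:1],V[1:]):
        q,f=fit(vv,dims,[c[0],c[1],-.12]); print(n,np.round(q[:2],4),'yaw deg',round(np.degrees(q[2]),1),'iou',round(f,3))
for n,uv,z in [('wrench ends',(444,192),0),('',(435,243),0),('screwd',(269,155),0),('',(252,217),0),('green',(284,247),.05),('orange',(398,260),.05)]:
    print(n,np.round(unproj(P[0],uv,z),3))
E
```

```text
bin 3.8639358172723406 bin 0.76 1090
bin 0.39999999999997726 bin_left 0.49 1165
bin [ 0.4809 -0.0377] yaw deg -23.7 iou 0.914
bin [ 0.4807 -0.0377] yaw deg -23.1 iou 0.936
bin [ 0.4808 -0.0372] yaw deg -24.0 iou 0.893
bin_left 78.66288832734276 bin_right 0.71 1394
bin_left 1.5620499351813222 bin_left 0.67 1414
bin_left [0.7013 0.0459] yaw deg -11.8 iou 0.418
bin_left [0.7042 0.0435] yaw deg -21.2 iou 0.0
bin_left [0.7013 0.0459] yaw deg -11.8 iou 0.836
bin_right 4.904079934095696 bin_right 0.71 1394
bin_right 1.772004514666924 bin_right 0.65 1412
bin_right [ 0.6668 -0.1828] yaw deg -11.2 iou 0.853
bin_right [ 0.6699 -0.1834] yaw deg -11.5 iou 0.91
bin_right [ 0.6509 -0.1785] yaw deg -11.2 iou 0.808
rail 0.31622776601684244 rail 0.7 2473
rail 5.5226805085936395 rail 0.75 3958
rail [ 0.7528 -0.0798] yaw deg -9.9 iou 0.814
rail [ 0.7521 -0.0807] yaw deg -9.8 iou 0.717
rail [ 0.7527 -0.08  ] yaw deg -9.9 iou 0.912
wrench ends [ 0.563 -0.325  0.   ]
 [ 0.415 -0.289  0.   ]
screwd [0.679 0.183 0.   ]
 [0.496 0.231 0.   ]
green [0.406 0.138 0.05 ]
orange [ 0.367 -0.17   0.05 ]
```

Call:
play_rows --commands '[{"fingers": 0.3,"tx": 0,"ty": 0.0413,"tz": -0.0338,"ax": 0,"ay": 0,"az": 0},{"fingers": 0.3,"tx": 0,"ty": 0.0826,"tz": -0.0676,"ax": 0,"ay": 0,"az": 0},{"fingers": 0.3,"tx": 0,"ty": 0.124,"tz": -0.1015,"ax": 0,"ay": 0,"az": 0},{"fingers": 0.3,"tx": 0,"ty": 0.165,"tz": -0.135,"ax": 0,"ay": 0,"az": 0},{"fingers": 0.3,"tx": 0,"ty": 0.207,"tz": -0.17,"ax": 0,"ay": 0,"az": 0}]'

```text
time_s: 2.42
tcp_pos: [0.3046, 0.3781, 0.2416]
ee_rot: [[0.0, -0.399, -0.917], [0.0, -0.917, 0.399], [-1.0, -0.0, -0.0]]
wrist_force: [-0.5, -0.1, 0.6]
gripper_width: 0.706
```

Call:
play_rows --commands '[{"fingers": 0.3,"tx": 0,"ty": 0.0413,"tz": -0.0338,"ax": 0,"ay": 0,"az": 0},{"fingers": 0.3,"tx": 0,"ty": 0.0826,"tz": -0.0676,"ax": 0,"ay": 0,"az": 0},{"fingers": 0.3,"tx": 0,"ty": 0.124,"tz": -0.1015,"ax": 0,"ay": 0,"az": 0},{"fingers": 0.3,"tx": 0,"ty": 0.165,"tz": -0.135,"ax": 0,"ay": 0,"az": 0},{"fingers": 0.3,"tx": 0,"ty": 0.207,"tz": -0.17,"ax": 0,"ay": 0,"az": 0}]'

```text
time_s: 2.83
tcp_pos: [0.3593, 0.1847, 0.242]
ee_rot: [[0.001, -0.398, -0.917], [0.001, -0.917, 0.398], [-1.0, -0.001, -0.0]]
wrist_force: [0.3, 0.3, 0.1]
gripper_width: 0.376
```

Call:
play_rows --commands '[{"fingers": 0.3,"tx": 0,"ty": 0.0413,"tz": -0.0338,"ax": 0,"ay": 0,"az": 0},{"fingers": 0.3,"tx": 0,"ty": 0.0826,"tz": -0.0676,"ax": 0,"ay": 0,"az": 0},{"fingers": 0.3,"tx": 0,"ty": 0.124,"tz": -0.1015,"ax": 0,"ay": 0,"az": 0},{"fingers": 0.3,"tx": 0,"ty": 0.165,"tz": -0.135,"ax": 0,"ay": 0,"az": 0},{"fingers": 0.3,"tx": 0,"ty": 0.2,"tz": -0.163,"ax": 0,"ay": 0,"az": 0}]'

```text
time_s: 3.25
tcp_pos: [0.4117, -0.0021, 0.2421]
ee_rot: [[0.001, -0.4, -0.917], [0.0, -0.917, 0.4], [-1.0, -0.001, -0.001]]
wrist_force: [1.2, 0.6, 0.1]
gripper_width: 0.349
```

```bash
cat > w.py <<'E'
from h import *
import sys
def wproj(p,s,X):
    M=np.array(p['mount']);R=np.array(s['ee_rot'])@M[:3,:3];t=np.array(s['tcp_pos'])+np.array(s['ee_rot'])@M[:3,3]
    c=(np.asarray(X)-t)@R;n=np.hypot(c[:,0],c[:,1]);th=np.arctan2(n,c[:,2])
    return np.c_[p['cx']+p['fx']*th*c[:,0]/n,p['cy']+p['fy']*th*c[:,1]/n]
E
python3 - <<'E'
from w import *
s=r.sense();p=viewer.capture('wrist');im=p['image'][:,:,::-1].copy()
print(s['time_s'],s['tcp_pos'],s['wrist_force'],np.round(p['mount'],3).tolist())
q=[.481,-.0377,np.radians(-23.5)]
for z in box(q,.07,.09,.1): 
    u=wproj(p,s,[z])[0];cv2.circle(im,(int(u[0]),int(u[1])),3,(0,0,255) if z[2]>.05 else (255,0,0),-1)
cv2.imwrite('pics/w1.png',im)
E
```

```text
3.25 [ 0.4116603  -0.00211496  0.24208534] [1.15549541 0.64350519 0.09577069] [[0.0, -0.248, 0.969, -0.143], [1.0, 0.0, -0.0, -0.0], [-0.0, 0.969, 0.248, -0.067], [0.0, 0.0, 0.0, 1.0]]
```

View pics/w1.png

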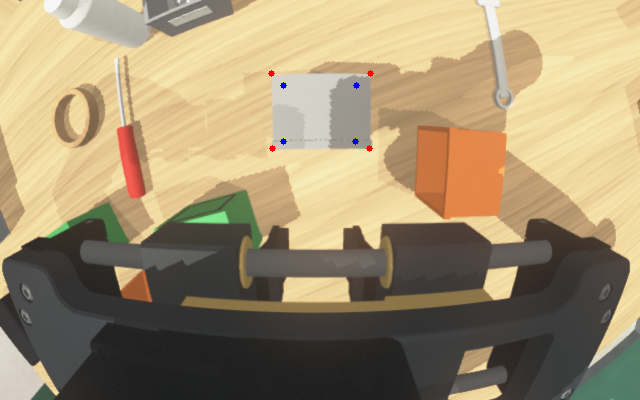

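The wrist picture shows the bin's top face at px (272–370, 73–148), matching the projected model to within about 2 px. The mouth rim faces the gripper. Now I lower.

Call:
play_rows --commands '[{"fingers": 0.3,"tx": 0.05,"ty": 0.003,"tz": 0,"ax": 0,"ay": 0,"az": 0},{"fingers": 0.3,"tx": 0.1,"ty": 0.007,"tz": 0,"ax": 0,"ay": 0,"az": 0},{"fingers": 0.3,"tx": 0.15,"ty": 0.007,"tz": 0,"ax": 0,"ay": 0,"az": 0},{"fingers": 0.3,"tx": 0.19,"ty": 0.007,"tz": 0,"ax": 0,"ay": 0,"az": 0},{"fingers": 0.3,"tx": 0.19,"ty": 0.007,"tz": 0,"ax": 0,"ay": 0,"az": 0}]'

```text
time_s: 3.72
tcp_pos: [0.4053, -0.0061, 0.0945]
ee_rot: [[-0.012, -0.401, -0.916], [-0.004, -0.916, 0.401], [-1.0, 0.008, 0.009]]
wrist_force: [-1.3, -0.5, -0.5]
gripper_width: 0.352
```

Call:
play_rows --commands '[{"fingers": 0.3,"tx": 0,"ty": 0,"tz": -0.01,"ax": 0,"ay": 0,"az": 0},{"fingers": 0.3,"tx": 0,"ty": 0,"tz": -0.02,"ax": 0,"ay": 0,"az": 0},{"fingers": 0.3,"tx": 0,"ty": 0,"tz": -0.03,"ax": 0,"ay": 0,"az": 0},{"fingers": 0.3,"tx": 0,"ty": 0,"tz": -0.04,"ax": 0,"ay": 0,"az": 0},{"fingers": 0.3,"tx": 0,"ty": 0,"tz": -0.05,"ax": 0,"ay": 0,"az": 0}]'

```text
time_s: 4.13
tcp_pos: [0.4456, -0.0197, 0.1005]
ee_rot: [[0.003, -0.399, -0.917], [0.001, -0.917, 0.399], [-1.0, -0.002, -0.002]]
wrist_force: [-0.2, 1.2, 0.8]
gripper_width: 0.353
```

Call:
play_rows --commands '[{"fingers": 0.3,"tx": 0,"ty": 0,"tz": -0.007,"ax": 0,"ay": 0,"az": 0},{"fingers": 0.3,"tx": 0,"ty": 0,"tz": -0.014,"ax": 0,"ay": 0,"az": 0},{"fingers": 0.3,"tx": 0,"ty": 0,"tz": -0.021,"ax": 0,"ay": 0,"az": 0},{"fingers": 0.3,"tx": 0,"ty": 0,"tz": -0.028,"ax": 0,"ay": 0,"az": 0},{"fingers": 0.3,"tx": 0,"ty": 0,"tz": -0.035,"ax": 0,"ay": 0,"az": 0}]'

```text
time_s: 4.55
tcp_pos: [0.4683, -0.0303, 0.099]
ee_rot: [[-0.0, -0.399, -0.917], [-0.0, -0.917, 0.399], [-1.0, 0.0, -0.0]]
wrist_force: [0.1, 0.5, 0.2]
gripper_width: 0.352
```

```bash
python3 - <<'E'
from w import *
s=r.sense();p=viewer.capture('scene');im=p['image'][:,:,::-1]
print(s['time_s'],s['tcp_pos'],s['wrist_force'])
cv2.imwrite('pics/s1.png',cv2.resize(im[120:300,180:400],None,fx=3,fy=3))
E
```

```text
4.55 [ 0.46831834 -0.03032296  0.09904135] [0.06907195 0.49125246 0.21265353]
```

View pics/s1.png

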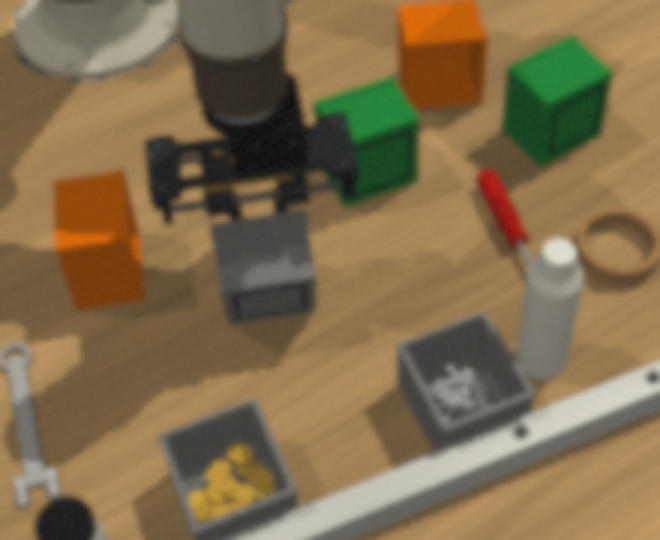

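The bin at crop px (265,265) is tilting under the fingers with its heel down. I keep pushing.

Call:
play_rows --commands '[{"fingers": 0.3,"tx": 0,"ty": 0,"tz": -0.007,"ax": 0,"ay": 0,"az": 0},{"fingers": 0.3,"tx": 0,"ty": 0,"tz": -0.014,"ax": 0,"ay": 0,"az": 0},{"fingers": 0.3,"tx": 0,"ty": 0,"tz": -0.021,"ax": 0,"ay": 0,"az": 0},{"fingers": 0.3,"tx": 0,"ty": 0,"tz": -0.028,"ax": 0,"ay": 0,"az": 0},{"fingers": 0.3,"tx": 0,"ty": 0,"tz": -0.035,"ax": 0,"ay": 0,"az": 0}]'

```text
time_s: 5.02
tcp_pos: [0.4925, -0.0408, 0.099]
ee_rot: [[0.0, -0.399, -0.917], [-0.0, -0.917, 0.399], [-1.0, -0.0, -0.0]]
wrist_force: [0.0, 0.7, -1.3]
gripper_width: 0.349
```

Call:
play_rows --commands '[{"fingers": 0.3,"tx": 0,"ty": 0,"tz": -0.006,"ax": 0,"ay": 0,"az": 0},{"fingers": 0.3,"tx": 0,"ty": 0,"tz": -0.012,"ax": 0,"ay": 0,"az": 0},{"fingers": 0.3,"tx": 0,"ty": 0,"tz": -0.018,"ax": 0,"ay": 0,"az": 0},{"fingers": 0.3,"tx": 0,"ty": 0,"tz": -0.018,"ax": 0,"ay": 0,"az": 0},{"fingers": 0.3,"tx": 0,"ty": 0,"tz": -0.018,"ax": 0,"ay": 0,"az": 0}]'

```text
time_s: 5.43
tcp_pos: [0.5044, -0.0461, 0.0989]
ee_rot: [[-0.0, -0.4, -0.917], [0.0, -0.917, 0.4], [-1.0, 0.0, 0.0]]
wrist_force: [0.8, -0.2, 0.6]
gripper_width: 0.352
```

```bash
python3 - <<'E'
from w import *
s=r.sense();p=viewer.capture('scene');im=p['image'][:,:,::-1]
print(s['time_s'],s['tcp_pos'],s['wrist_force'])
cv2.imwrite('pics/s2.png',cv2.resize(im[120:300,180:400],None,fx=3,fy=3))
E
```

```text
5.4333 [ 0.50436038 -0.04609421  0.09892302] [ 0.83330246 -0.19448223  0.55678701]
```

View pics/s2.png

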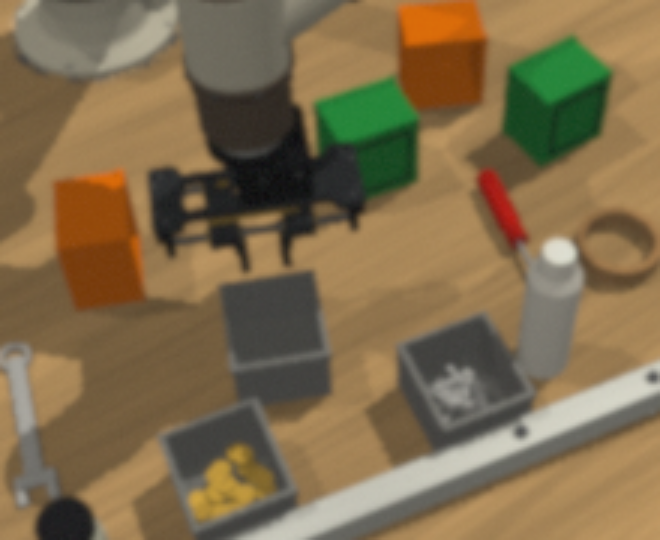

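The bin stands upright at crop px (275,335). Now I back off and measure it.

Call:
play_rows --commands '[{"fingers": 0.3,"tx": 0,"ty": 0,"tz": 0.03,"ax": 0,"ay": 0,"az": 0},{"fingers": 0.3,"tx": 0,"ty": 0,"tz": 0.06,"ax": 0,"ay": 0,"az": 0},{"fingers": 0.3,"tx": 0,"ty": 0,"tz": 0.06,"ax": 0,"ay": 0,"az": 0}]'

```text
time_s: 5.73
tcp_pos: [0.4587, -0.0278, 0.0985]
ee_rot: [[-0.004, -0.399, -0.917], [-0.0, -0.917, 0.399], [-1.0, 0.002, 0.004]]
wrist_force: [-0.5, -0.6, -0.4]
gripper_width: 0.348
```

```bash
cat > m.py <<'E'
from w import *
import sys
a=eval(sys.argv[1])
P=[viewer.capture('top'),viewer.capture('scene')];V=[]
for p in P:
    c=proj(p,[[a[0],a[1],.03]])[0]; V.append((p,sil(p,'bin',c,['bin','bin_left','bin_right'])))
for vv in (V,V[:1],V[1:]):
    q,f=fit(vv,(.1,.09,.07),a);print(np.round(q[:2],4),round(np.degrees(q[2]),1),round(f,3))
    d=q[:2]-[.7375,-.077];y=np.radians(-10);u=np.array([np.cos(y),np.sin(y)])
    print('  rail frame back x %.1f y %.1f mm'%(1e3*(d@u)+50,1e3*(d@[-u[1],u[0]])))
s=r.sense();p=viewer.capture('wrist');im=p['image'][:,:,::-1].copy()
for z in box(q if len(sys.argv)>9 else fit(V,(.1,.09,.07),a)[0],.1,.09,.07):
    w=wproj(p,s,[z])[0]
    if z[2]>.03: cv2.circle(im,(int(w[0]),int(w[1])),3,(0,0,255),-1)
f=np.array([[.7375,-.077]])+np.outer([-.2,0,.2],[-u[1],u[0]])
for X in f:
    w=wproj(p,s,[[X[0],X[1],.04]])[0];cv2.circle(im,(int(w[0]),int(w[1])),3,(255,0,0),-1)
cv2.imwrite(sys.argv[2],im);print(s['time_s'],s['tcp_pos'],s['wrist_force'])
E
python3 m.py "[.559,-.0715,-.41]" pics/w2.png
```

```text
bin 18.731073563200628 bin 0.53 322
bin 3.1535592512186397 bin 0.6 1385
[ 0.5602 -0.0717] -23.0 0.578
  rail frame back x -125.6 y -25.6 mm
[ 0.577  -0.0697] -38.8 0.226
  rail frame back x -109.3 y -20.7 mm
[ 0.5592 -0.0715] -22.8 0.932
  rail frame back x -126.6 y -25.5 mm
6.1333 [ 0.46355889 -0.02811185  0.09898776] [ 0.04302543 -0.19025669  0.17903191]
```

View pics/w2.png

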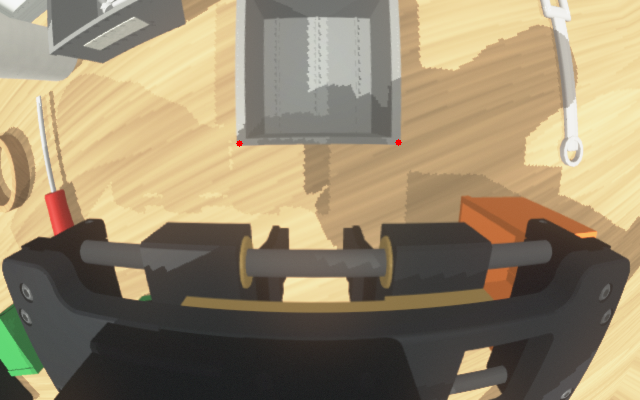

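The bin stands at (0.559, −0.0715) with yaw −23°. It needs to move about 26 mm left, turn about 13° counter-clockwise, then go forward 127 mm. First I shut the fingers and nudge it left from its right side, ahead of its centre.

Call:
play_rows --commands '[{"fingers": 1,"tx": -0.05,"ty": 0,"tz": 0,"ax": 0,"ay": 0,"az": 0},{"fingers": 1,"tx": -0.06,"ty": 0.027,"tz": -0.043,"ax": 0,"ay": 0,"az": 0},{"fingers": 1,"tx": -0.06,"ty": 0.054,"tz": -0.086,"ax": 0,"ay": 0,"az": 0},{"fingers": 1,"tx": -0.06,"ty": 0.081,"tz": -0.129,"ax": 0,"ay": 0,"az": 0},{"fingers": 1,"tx": -0.06,"ty": 0.1085,"tz": -0.1715,"ax": 0,"ay": 0,"az": 0}]'

```text
time_s: 6.6
tcp_pos: [0.5497, -0.1555, 0.1445]
ee_rot: [[0.001, -0.399, -0.917], [0.0, -0.917, 0.399], [-1.0, -0.0, -0.001]]
wrist_force: [0.9, 0.9, 0.7]
gripper_width: 0.064
```

Call:
play_rows --commands '[{"fingers": 1,"tx": 0,"ty": 0,"tz": 0,"ax": 0,"ay": 0,"az": 0},{"fingers": 1,"tx": 0.04,"ty": 0,"tz": 0,"ax": 0,"ay": 0,"az": 0},{"fingers": 1,"tx": 0.08,"ty": 0,"tz": 0,"ax": 0,"ay": 0,"az": 0},{"fingers": 1,"tx": 0.13,"ty": 0,"tz": 0,"ax": 0,"ay": 0,"az": 0},{"fingers": 1,"tx": 0.13,"ty": 0,"tz": 0,"ax": 0,"ay": 0,"az": 0}]'

```text
time_s: 7.02
tcp_pos: [0.543, -0.1538, 0.0396]
ee_rot: [[-0.015, -0.402, -0.916], [0.002, -0.916, 0.402], [-1.0, 0.005, 0.014]]
wrist_force: [-0.5, -0.5, -0.7]
gripper_width: 0.001
```

Call:
play_rows --commands '[{"fingers": 1,"tx": 0,"ty": -0.014,"tz": 0,"ax": 0,"ay": 0,"az": 0},{"fingers": 1,"tx": 0,"ty": -0.026,"tz": 0,"ax": 0,"ay": 0,"az": 0},{"fingers": 1,"tx": 0,"ty": -0.036,"tz": 0,"ax": 0,"ay": 0,"az": 0},{"fingers": 1,"tx": 0,"ty": -0.046,"tz": 0,"ax": 0,"ay": 0,"az": 0},{"fingers": 1,"tx": 0,"ty": -0.056,"tz": 0,"ax": 0,"ay": 0,"az": 0}]'

```text
time_s: 7.43
tcp_pos: [0.5667, -0.1146, 0.0486]
ee_rot: [[0.004, -0.398, -0.917], [-0.0, -0.917, 0.398], [-1.0, -0.001, -0.003]]
wrist_force: [-0.6, -1.2, 1.6]
gripper_width: 0.006
```

Call:
play_rows --commands '[{"fingers": 1,"tx": 0,"ty": -0.006,"tz": 0,"ax": 0,"ay": 0,"az": 0},{"fingers": 1,"tx": 0,"ty": -0.006,"tz": 0,"ax": 0,"ay": 0,"az": 0}]'

```text
time_s: 7.6
tcp_pos: [0.5681, -0.1102, 0.0475]
ee_rot: [[0.002, -0.398, -0.917], [0.0, -0.917, 0.398], [-1.0, -0.001, -0.002]]
wrist_force: [-0.2, -0.1, 0.4]
gripper_width: 0.007
```

```bash
python3 m.py "[.569,-.0475,-.2]" pics/w3.png
```

```text
bin 9.209110725837895 bin 0.7 321
bin 9.1676275684812 bin 0.63 630
[ 0.5663 -0.0461] -18.9 0.326
  rail frame back x -124.0 y 0.7 mm
[ 0.5217 -0.036 ] -41.0 0.227
  rail frame back x -169.6 y 2.9 mm
[ 0.5689 -0.044 ] -23.3 0.433
  rail frame back x -121.8 y 3.2 mm
8.0 [ 0.5668655  -0.1115835   0.04640089] [ 0.7944286  -0.29111214  1.39918269]
```

Call:
play_rows --commands '[{"fingers": 1,"tx": 0,"ty": 0.035,"tz": 0,"ax": 0,"ay": 0,"az": 0},{"fingers": 1,"tx": 0,"ty": 0.035,"tz": 0,"ax": 0,"ay": 0,"az": 0},{"fingers": 1,"tx": -0.05,"ty": 0.035,"tz": 0,"ax": 0,"ay": 0,"az": 0},{"fingers": 1,"tx": -0.1,"ty": 0.035,"tz": 0,"ax": 0,"ay": 0,"az": 0},{"fingers": 1,"tx": -0.13,"ty": 0.035,"tz": 0,"ax": 0,"ay": 0,"az": 0}]'

```text
time_s: 8.47
tcp_pos: [0.5579, -0.1359, 0.1474]
ee_rot: [[0.004, -0.399, -0.917], [-0.001, -0.917, 0.399], [-1.0, -0.001, -0.004]]
wrist_force: [1.1, -0.2, 0.4]
gripper_width: 0.007
```

Call:
play_rows --commands '[{"fingers": 0.3,"tx": 0,"ty": -0.02,"tz": 0.038,"ax": -0.02,"ay": 0,"az": 0},{"fingers": 0.3,"tx": 0,"ty": -0.043,"tz": 0.075,"ax": -0.04,"ay": 0,"az": 0},{"fingers": 0.3,"tx": 0,"ty": -0.064,"tz": 0.113,"ax": -0.06,"ay": 0,"az": 0},{"fingers": 0.3,"tx": 0,"ty": -0.086,"tz": 0.151,"ax": -0.0722,"ay": 0,"az": 0},{"fingers": 0.3,"tx": 0,"ty": -0.086,"tz": 0.151,"ax": -0.0722,"ay": 0,"az": 0}]'

```text
time_s: 8.88
tcp_pos: [0.475, -0.0287, 0.1441]
ee_rot: [[-0.002, -0.179, -0.984], [0.001, -0.984, 0.179], [-1.0, -0.0, 0.002]]
wrist_force: [-0.1, -0.1, -0.5]
gripper_width: 0.289
```

```bash
python3 m.py "[.569,-.0475,-.3]" pics/w3.png
```

```text
bin 56.88178924540453 bin_left 0.74 1316
bin 1.4002539012342636 bin_left 0.68 1386
[ 0.5657 -0.0458] -18.1 0.466
  rail frame back x -124.6 y 0.9 mm
[ 0.569  -0.0475] -31.5 0.0
  rail frame back x -121.1 y -0.2 mm
[ 0.5663 -0.0461] -18.1 0.931
  rail frame back x -123.9 y 0.7 mm
9.2833 [ 0.47893201 -0.03173294  0.14378997] [-0.86209402  0.34461572 -0.73317032]
```

View pics/w3.png

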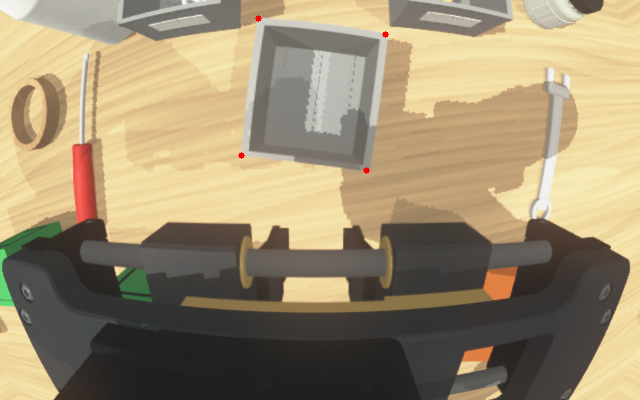

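The bin at px (242–386, 18–170) matches the fit: laterally centred, about 8° off square. The neighbours' fronts lie level in the picture, so the tool yaw is square to the rail. Next I lower behind the front wall and push forward.

Call:
play_rows --commands '[{"fingers": 0.3,"tx": 0.04,"ty": 0,"tz": 0,"ax": 0,"ay": 0,"az": 0},{"fingers": 0.3,"tx": 0.08,"ty": 0,"tz": 0,"ax": 0,"ay": 0,"az": 0},{"fingers": 0.3,"tx": 0.125,"ty": 0,"tz": 0,"ax": 0,"ay": 0,"az": 0},{"fingers": 0.3,"tx": 0.125,"ty": 0,"tz": -0.03,"ax": 0,"ay": 0,"az": 0},{"fingers": 0.3,"tx": 0.125,"ty": 0,"tz": -0.06,"ax": 0,"ay": 0,"az": 0}]'

```text
time_s: 9.75
tcp_pos: [0.52, -0.0404, 0.0475]
ee_rot: [[-0.009, -0.184, -0.983], [-0.002, -0.983, 0.184], [-1.0, 0.003, 0.008]]
wrist_force: [0.3, 0.6, 1.0]
gripper_width: 0.352
```

Call:
play_rows --commands '[{"fingers": 0.3,"tx": 0,"ty": 0,"tz": -0.012,"ax": 0,"ay": 0,"az": 0},{"fingers": 0.3,"tx": 0,"ty": 0,"tz": -0.024,"ax": 0,"ay": 0,"az": 0},{"fingers": 0.3,"tx": 0,"ty": 0,"tz": -0.036,"ax": 0,"ay": 0,"az": 0},{"fingers": 0.3,"tx": 0,"ty": 0,"tz": -0.048,"ax": 0,"ay": 0,"az": 0},{"fingers": 0.3,"tx": 0,"ty": 0,"tz": -0.06,"ax": 0,"ay": 0,"az": 0}]'

```text
time_s: 10.17
tcp_pos: [0.5672, -0.0477, 0.0505]
ee_rot: [[-0.0, -0.183, -0.983], [0.0, -0.983, 0.183], [-1.0, -0.0, 0.0]]
wrist_force: [-0.1, -0.1, -0.9]
gripper_width: 0.349
```

Call:
play_rows --commands '[{"fingers": 0.3,"tx": 0,"ty": 0,"tz": -0.008,"ax": 0,"ay": 0,"az": 0},{"fingers": 0.3,"tx": 0,"ty": 0,"tz": -0.016,"ax": 0,"ay": 0,"az": 0},{"fingers": 0.3,"tx": 0,"ty": 0,"tz": -0.016,"ax": 0,"ay": 0,"az": 0}]'

```text
time_s: 10.42
tcp_pos: [0.5802, -0.0498, 0.0506]
ee_rot: [[0.002, -0.183, -0.983], [0.0, -0.983, 0.183], [-1.0, -0.0, -0.002]]
wrist_force: [0.3, 0.1, -0.2]
gripper_width: 0.346
```

```bash
python3 m.py "[.63,-.055,-.175]" pics/w4.png
```

```text
bin 50.347332327436945 bin_right 0.86 1087
bin 5.185079698529615 bin 0.72 1649
[ 0.6431 -0.0564] -10.7 0.477
  rail frame back x -46.5 y 3.9 mm
[ 0.63  -0.055] -24.4 0.0
  rail frame back x -59.7 y 3.0 mm
[ 0.6431 -0.0564] -10.7 0.953
  rail frame back x -46.5 y 3.9 mm
10.8167 [ 0.57867769 -0.04963673  0.05046   ] [ 0.6486857   0.39812063 -0.12427354]
```

View pics/w4.png

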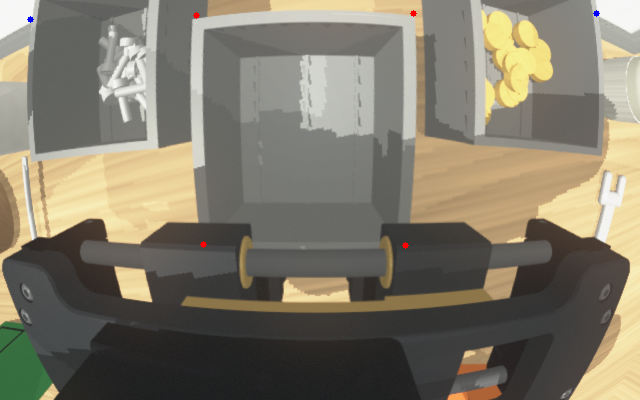

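The bin is entering the gap square, with 46 mm left to go. I continue, slowing near the rail.

Call:
play_rows --commands '[{"fingers": 0.3,"tx": 0,"ty": 0,"tz": -0.01,"ax": 0,"ay": 0,"az": 0},{"fingers": 0.3,"tx": 0,"ty": 0,"tz": -0.02,"ax": 0,"ay": 0,"az": 0},{"fingers": 0.3,"tx": 0,"ty": 0,"tz": -0.03,"ax": 0,"ay": 0,"az": 0},{"fingers": 0.3,"tx": 0,"ty": 0,"tz": -0.04,"ax": 0,"ay": 0,"az": 0},{"fingers": 0.3,"tx": 0,"ty": 0,"tz": -0.05,"ax": 0,"ay": 0,"az": 0}]'

```text
time_s: 11.28
tcp_pos: [0.6165, -0.0568, 0.0502]
ee_rot: [[-0.0, -0.183, -0.983], [-0.0, -0.983, 0.183], [-1.0, 0.0, 0.0]]
wrist_force: [-1.9, 0.9, 0.9]
gripper_width: 0.349
```

Call:
play_rows --commands '[{"fingers": 0.3,"tx": 0,"ty": 0,"tz": -0.002,"ax": 0,"ay": 0,"az": 0},{"fingers": 0.3,"tx": 0,"ty": 0,"tz": -0.004,"ax": 0,"ay": 0,"az": 0},{"fingers": 0.3,"tx": 0,"ty": 0,"tz": -0.006,"ax": 0,"ay": 0,"az": 0}]'

```text
time_s: 11.53
tcp_pos: [0.62, -0.0575, 0.0501]
ee_rot: [[-0.001, -0.183, -0.983], [0.0, -0.983, 0.183], [-1.0, 0.0, 0.001]]
wrist_force: [-1.4, -0.4, 0.1]
gripper_width: 0.347
```

Call:
play_rows --commands '[{"fingers": 0.3,"tx": 0,"ty": 0,"tz": -0.002,"ax": 0,"ay": 0,"az": 0},{"fingers": 0.3,"tx": 0,"ty": 0,"tz": -0.004,"ax": 0,"ay": 0,"az": 0},{"fingers": 0.3,"tx": 0,"ty": 0,"tz": -0.004,"ax": 0,"ay": 0,"az": 0}]'

```text
time_s: 11.78
tcp_pos: [0.6233, -0.058, 0.0502]
ee_rot: [[0.0, -0.183, -0.983], [-0.0, -0.983, 0.183], [-1.0, -0.0, -0.0]]
wrist_force: [-0.7, -0.3, -0.3]
gripper_width: 0.35
```

Call:
play_rows --commands '[{"fingers": 0.3,"tx": 0,"ty": 0,"tz": -0.002,"ax": 0,"ay": 0,"az": 0},{"fingers": 0.3,"tx": 0,"ty": 0,"tz": -0.004,"ax": 0,"ay": 0,"az": 0},{"fingers": 0.3,"tx": 0,"ty": 0,"tz": -0.004,"ax": 0,"ay": 0,"az": 0}]'

```text
time_s: 12.03
tcp_pos: [0.6263, -0.0585, 0.0504]
ee_rot: [[0.001, -0.183, -0.983], [-0.0, -0.983, 0.183], [-1.0, -0.0, -0.001]]
wrist_force: [0.6, -0.2, -0.1]
gripper_width: 0.346
```

Call:
play_rows --commands '[{"fingers": 0.3,"tx": 0,"ty": 0,"tz": -0.002,"ax": 0,"ay": 0,"az": 0},{"fingers": 0.3,"tx": 0,"ty": 0,"tz": -0.003,"ax": 0,"ay": 0,"az": 0},{"fingers": 0.3,"tx": 0,"ty": 0,"tz": -0.003,"ax": 0,"ay": 0,"az": 0}]'

```text
time_s: 12.28
tcp_pos: [0.6272, -0.0589, 0.0503]
ee_rot: [[-0.003, -0.183, -0.983], [-0.0, -0.983, 0.183], [-1.0, 0.001, 0.002]]
wrist_force: [-5.3, 1.3, 3.3]
gripper_width: 0.348
```

Call:
play_rows --commands '[{"fingers": 0.3,"tx": 0,"ty": 0,"tz": -0.002,"ax": 0,"ay": 0,"az": 0},{"fingers": 0.3,"tx": 0,"ty": 0,"tz": -0.002,"ax": 0,"ay": 0,"az": 0}]'

```text
time_s: 12.45
tcp_pos: [0.6272, -0.0593, 0.0503]
ee_rot: [[-0.006, -0.183, -0.983], [-0.0, -0.983, 0.183], [-1.0, 0.001, 0.006]]
wrist_force: [-8.5, 1.4, 5.2]
gripper_width: 0.349
```

The TCP has stalled and the force has risen to 8.5 N, so the bin is flush against the rail. I retreat and check.

Call:
play_rows --commands '[{"fingers": 0.3,"tx": 0,"ty": 0,"tz": 0.02,"ax": 0,"ay": 0,"az": 0},{"fingers": 0.3,"tx": 0,"ty": 0,"tz": 0.06,"ax": 0,"ay": 0,"az": 0},{"fingers": 0.3,"tx": 0,"ty": 0,"tz": 0.11,"ax": 0,"ay": 0,"az": 0},{"fingers": 0.3,"tx": -0.05,"ty": 0,"tz": 0.11,"ax": 0,"ay": 0,"az": 0},{"fingers": 0.3,"tx": -0.1,"ty": 0,"tz": 0.11,"ax": 0,"ay": 0,"az": 0}]'

```text
time_s: 12.87
tcp_pos: [0.5426, -0.0449, 0.1223]
ee_rot: [[-0.011, -0.182, -0.983], [-0.002, -0.983, 0.183], [-1.0, 0.004, 0.01]]
wrist_force: [2.7, 0.8, 0.6]
gripper_width: 0.348
```

Call:
play_rows --commands '[{"fingers": 0.3,"tx": -0.05,"ty": 0,"tz": 0.03,"ax": 0,"ay": 0,"az": 0},{"fingers": 0.3,"tx": -0.1,"ty": 0,"tz": 0.06,"ax": 0,"ay": 0,"az": 0},{"fingers": 0.3,"tx": -0.1,"ty": 0,"tz": 0.06,"ax": 0,"ay": 0,"az": 0}]'

```text
time_s: 13.12
tcp_pos: [0.5062, -0.0353, 0.2078]
ee_rot: [[0.015, -0.181, -0.983], [0.002, -0.983, 0.181], [-1.0, -0.005, -0.014]]
wrist_force: [0.6, 0.3, 0.3]
gripper_width: 0.349
```

```bash
python3 m.py "[.688,-.065,-.175]" pics/w5.png
```

```text
bin 13.072862225776968 bin 0.68 706
bin 2.2980767604781085 bin 0.67 1395
[ 0.69   -0.0644] -10.7 0.644
  rail frame back x 1.1 y 4.1 mm
[ 0.7101 -0.0624] -26.0 0.495
  rail frame back x 20.5 y 9.6 mm
[ 0.6782 -0.0613] -11.1 0.813
  rail frame back x -11.1 y 5.2 mm
13.5167 [ 0.50428004 -0.03603753  0.19866451] [-0.38829592  0.22757496  0.21787051]
```

View pics/w5.png

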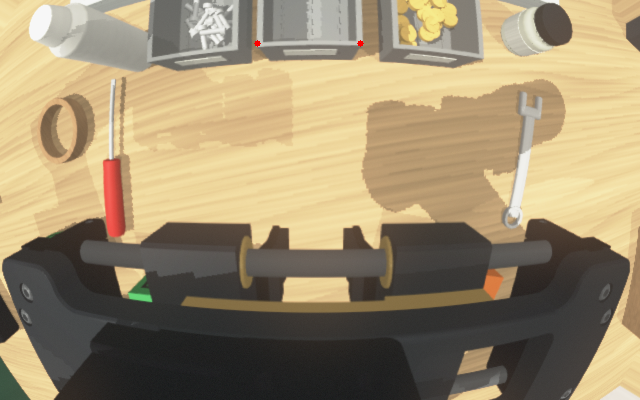

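The wrist view puts the bin in the gap at px (257–360, 42–58), slightly deeper than its neighbours. I check for tilt in the scene view.

```bash
python3 - <<'E'
from w import *
p=viewer.capture('scene');im=p['image'][:,:,::-1];c=im[220:330,190:370]
a=cv2.imread('pics/scene0.png')[220:330,190:370]
cv2.imwrite('pics/s3.png',np.hstack([cv2.resize(x,(400,245),interpolation=cv2.INTER_CUBIC) for x in (a,)]+[cv2.resize(c,(400,245),interpolation=cv2.INTER_CUBIC)]))
big=cv2.resize(c,None,fx=4.4,fy=4.4,interpolation=cv2.INTER_CUBIC);cv2.imwrite('pics/s3.png',big)
d=cv2.absdiff(cv2.cvtColor(a,6),cv2.cvtColor(c,6));print((d>25).sum())
E
```

```text
4088
```

View pics/s3.png

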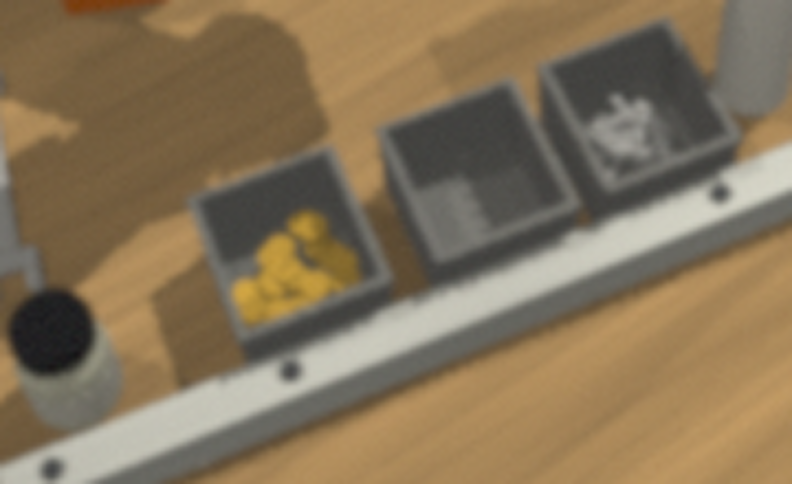

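```bash
python3 - <<'E'
from station import r,job
s=r.sense();print(s['time_s'],max(abs(s['joint_velocities'])))
print(job.finish_job())
E
```

```text
13.6167 0.44845300350096734
the job is handed in; nothing more can be done
None
```

I stood the toppled grey bin up, pushed it into the gap and handed the job in at about 13.6 s on the robot clock. The bin was only pushed, never gripped. I tipped it over its heel at the mouth rim, nudged it left from its right side, then pushed its front wall with two fingers. At the rail the arm stalled and the force rose to 8.5 N.

**Last checks:**
- **Two-camera fit:** the bin's back was about 1 mm from the rail's face, 4 mm off the middle of the gap and under 1° off square. In the last scene picture it looks upright and in line with its neighbours.
- **Clearance:** the gripper was well clear of everything at hand-in. No move was planned into the full bins or the other things, and they looked in place. I did not measure their final positions.

**Checks that disagreed:** the arm partly hid the bin in the final top view, so the single-camera fits were poor. They put the back at −11 mm (scene) and +20 mm (top). I relied on the rail contact, the wrist view and the final scene picture instead. In the wrist view the bin looked a few millimetres deeper than its neighbours.

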